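# Slide a specimen carrier under the stage clip

### The arm

A 6-joint arm with a two-finger parallel gripper is mounted at the origin on a cart in front of the work surface, level with it; the furniture and walls round the work are solid. World frame = base frame: x ahead of the robot, y to its left, z up, the work surface at z = 0. Lengths are in m, angles in rad, forces in N, time in s.
With the tool pointing down it reaches from about 0.275 to 0.75 m from the base axis. Payload 10.2 kg.
Tool frame: the origin (TCP) lies midway between the tips of the shut fingers; the grasp point (between the pads) lies 19 mm behind it (env.hold_point_z is the distance from the TCP to the grasp point, in m); x points along the fingers, z is the direction in which the jaws open and shut, and the axes are right-handed (so a half turn about x gives the same grasp; the last joint's range is limited). The gripper opens to 85 mm and grips with 20 to 120 N. Pads are 22 mm wide; open, the fingers measure 114 mm over their backs; the gripper's body (76 mm by 85 mm) begins 54 mm behind the grasp point. The pads swing forward as they close: fully open they stand 13 mm farther back than shut.
Start: joints at [-1.511, 0.313, 1.498, -0, 1.331, -0.223], TCP at [0.146, -0.504, 0.231] pointing down, gripper open.
Joint ranges: [-2.94, 2.94], [-0.97, 2.17], [0.19, 2.56], [-1.23, 4.37], [0.02, 3.11], [-2.88, 2.88]. Speed limits (rad/s): [2.39, 2.39, 3.01, 3.14, 3.14, 3.14].

### API

Orientations are given as a unit quaternion [x, y, z, w].
In Python, from bench import env, kinematics, monitor, eyes, job gives the robot as it stands. The module is installed in compiled form; this text tells all that it offers. Calls block until the motion is done:
- env.reach(position, orientation): joint-space move of the TCP to a pose.
- env.movel(position, velocity=0.15, frame=None, guard=None): straight line of the TCP; frame=None keeps the orientation; velocity is the mean speed in m/s. With guard (N) it stops when the force on the tool has changed by that much, and returns True; else False.
- env.set_joints(angles): joint-space move.
- env.release() and env.close_gripper(effort=None): open the fingers fully, or close them until they stop; effort is the grip in N (None keeps the last).
- env.hold(seconds).
- kinematics.ik(position, orientation): joint angles nearest the present ones, or None.
- monitor.sense(): the state.
- eyes.grab_frame(name): name is "scene" or "top" or "wrist"; returns a dict with "frame" (400x640x3 uint8, red, green, blue), "mtx" (3x3 intrinsics, pixels), "k1" (the pictures are not rectified: a ray, as slopes to the right and down, at radius r is drawn at 1 + k1 r^2 times it, then the intrinsics apply), "view" (4x4, takes a point from world to camera coordinates). Camera axes: x right, y down, z forward; pixel columns grow to the right and rows downward; lengths in m; the calibration is good to about 2 mm. A picture is of the moment at which its call begins. There is no depth.
A pose or a line that the arm cannot do raises env.MotionError and nothing moves.
- job.hand_in(): hands the job in, once; it reports no verdict.
The state is a dict: "clock": time; "joints": joint angles; "qvel": joint speeds; "joint_efforts": joint torques, N m; "position": TCP position; "ee_rot": TCP orientation; "contact_force": force on the tool from outside, world axes, zero at the start; "ft_torque": the same for the moment, N m; "finger_gap": opening from 0.0 (shut) to 1.0 (fully open).
Only numpy, scipy, OpenCV 4.12 (cv2) and the standard library are available. Lean on these libraries where they do the work, as an engineer would, in place of code of your own. Each camera call takes 0.05 s, during which the arm holds its last target. There are 200 camera calls.

### The job

Press down the long yellow bar of the inspection stage's spring clip with one fingertip and keep it down while the other fingertip pushes the blue slide carrier along its track, under the raised clip foot, until it is fully home against the end stop. Only then let the bar up, so that the clip closes on the carrier, and move the hand clear. Nothing is to be gripped or lifted: the carrier stays flat in its track, and the things standing around are left alone.

Things in the scene. Friction and masses are not known exactly. Their poses are not given: they have to be found in the camera images.
- stage: low metal inspection stage fixed to the worktop, nothing on it above 42 mm. Origin: on the worktop, under the middle of the track's width; x runs along the track in the direction of the push, to the end stop; y points to the yellow-bar side; z up. Its base plate, 8 mm thick, covers x -86 to +84, y -35 to +93 mm.
- track_entry (a point): rear, open end of the track: middle of the track floor at stage x = -80, y = 0, z = 22 mm. The floor is the flat top of a raised grey block, y -25 to +25 mm, x -83 to +83 mm, 22 mm above the worktop; two steel rails, 42.4 mm apart inside, stand 5 mm above it along both edges.
- end_stop (a point): foot of the dark end stop's face, on the track floor: stage x = +70, y = 0, z = 22 mm. The stop stands 12 mm above the track floor. The carrier is fully home when its front edge meets this face.
- carrier: blue flat slide carrier with a glass slide in its top, 60 (along the track, its x) x 40 x 8 mm, about 60 g, loose between the rails. Origin: centre of its underside. Starts with its centre at stage x = -10 to +4 mm, short of the clip foot; home is stage x = +40, y = 0, z = 22 mm. Push it on the middle of its rear (-x) edge.
- clip (a joint): angle (rad) of the spring clip, a rocker. 0 = at rest, the foot 2.5 mm above the track floor, which blocks the carrier; grows as the yellow bar is pressed; about 0.16 when the foot rests on the carrier; above 0.20 the carrier passes freely; at 0.34 the bar lies level; limit 0.46. Force at the bar about 3 N at first, 7 N at 0.34. It springs back when let go.
- clip_hinge (a point): the clip's hinge axis, parallel to the stage's x, at stage x = 54, y = +34, z = 34 mm, between two dark cheeks (x 38 to 70, y 28 to 40 mm, 39 mm above the worktop).
- press_bar (a point): middle of the top of the yellow press bar, a flat strip with black ridges, 140 mm long (stage x -80 to +60) and 24 mm wide, beside the track, middle line at stage y = +69 mm. At rest its outer edge leans up 20 degrees, its middle 37 mm above the worktop; pressed level (11 mm lower) its top is 3 mm above the track floor, y = +68. A fingertip may glide along it while holding it down.
- clip_foot (a point): underside of the clip's steel foot, at the edge nearest the hinge; the foot, 10 x 10 mm, hangs over the track at stage x = 49 to 59, y = -10 to 0 mm.
- sample_pot_0: bystander: white sample pot with yellow cap, 29 mm across, 46 mm high, standing; origin under its centre
- sample_pot_1: bystander: white sample pot with red cap, 29 mm across, 46 mm high, standing; origin under its centre
- forceps: bystander: steel forceps lying on the worktop, 130 mm long, 11 wide, 9 high; origin under its centre
- marker_red: bystander: white marker pen with red cap lying on the worktop, 126 mm long, 14 high; origin under its centre
- beaker: bystander: clear beaker, 58 mm across, 70 mm high, standing; origin under its centre

How it is judged:
By the outcome, as a careful person would: the job done as asked, in the order asked, and still so for the second after the job is handed in, with the robot touching nothing.
It also fails if it takes over 38 s, if anything falls off the work surface, if the arm or the gripper's body presses on something with over 40 N, if the wrist force passes 120 N, or if a joint passes its speed limit or range.

## Working session

There is one attempt and no reset: what is moved stays moved. The work goes in short steps, each a Python script; the robot and the scene stay as the last script left them, time stands still between calls to the robot, and variables do not carry over. Pictures are saved under pics/ and viewed, on a budget of 10 in all, crops included, one or two more only if the job needs it, and the job is handed in when it is done.

```bash
mkdir -p pics; ls; python3 - <<'E'
from bench import env, kinematics, monitor, eyes, job
import cv2,numpy as np,pickle
d={}
for n in("top","scene"):
    f=eyes.grab_frame(n); d[n]=f
    cv2.imwrite(f"pics/{n}0.png",f["frame"][:,:,::-1])
    print(n,f["mtx"].tolist(),f["k1"],np.round(f["view"],3).tolist())
pickle.dump(d,open("f0.pkl","wb"))
s=monitor.sense();print(s)
print(env.hold_point_z)
E
```

```text
pics
top [[477.04295928610816, 0.0, 314.51405866810217], [0.0, 477.04295928610816, 202.91825306757295], [0.0, 0.0, 1.0]] -0.1147547393574999 [[0.029, -1.0, 0.011, -0.11], [-0.986, -0.031, -0.162, 0.624], [0.162, -0.006, -0.987, 1.217], [0.0, 0.0, 0.0, 1.0]]
scene [[397.520864232037, 0.0, 315.7811070982658], [0.0, 397.520864232037, 198.19562043515796], [0.0, 0.0, 1.0]] -0.03977635567558546 [[0.852, -0.523, 0.009, -0.549], [-0.319, -0.533, -0.784, 0.202], [0.415, 0.665, -0.621, 0.763], [0.0, 0.0, 0.0, 1.0]]
{'clock': 0.1, 'joints': array([-1.51142483e+00,  3.13376993e-01,  1.49834485e+00, -3.00639667e-05,
        1.33095347e+00, -2.23385703e-01]), 'qvel': array([-0.00025693, -0.00070404, -0.0018012 , -0.0017366 ,  0.00112502,
        0.00118412]), 'joint_efforts': array([ 3.24509136e-03, -4.12894893e+01, -2.60139585e+01, -1.01889891e-04,
        3.00638567e-03,  2.21890453e-06]), 'position': array([ 0.14645246, -0.50393628,  0.23080714]), 'ee_rot': array([ 0.42484046,  0.56572228, -0.42426996,  0.56521137]), 'contact_force': array([ 0.30846839,  0.18941275, -0.19317646]), 'ft_torque': array([-0.01255726, -0.03854463,  0.05817149]), 'finger_gap': 0.9995761759639258}
0.0187
```

View pics/top0.png

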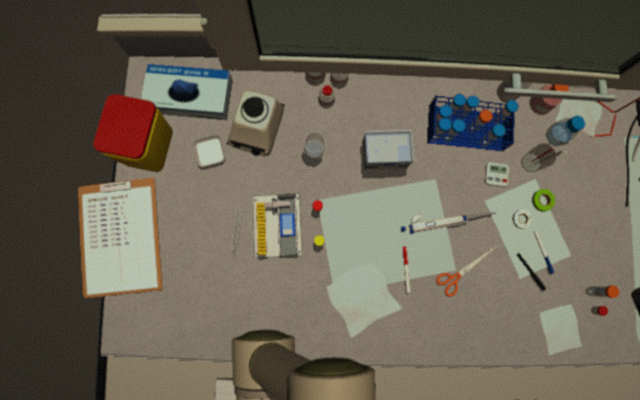

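View pics/scene0.png

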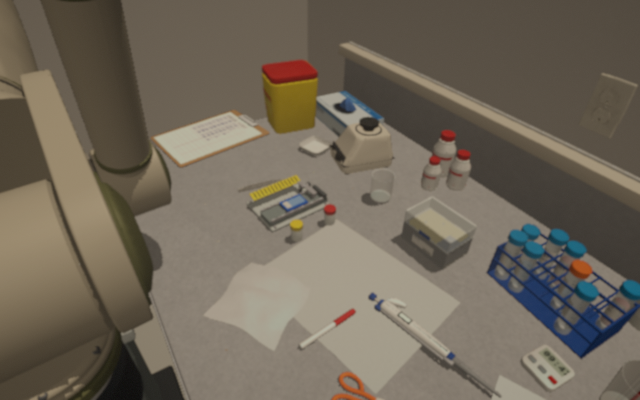

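Top view: the stage spans px (254–301, 194–258), with the yellow bar on the left at (261,229) and the carrier at (288,223). The push direction is up in the image, about world +x. The pots are at (318,206) and (319,241), the forceps at (237,232). Next I'll get rough positions and then bring the wrist camera over the stage.

```bash
cat > h.py <<'E'
import numpy as np, cv2
from scipy.spatial.transform import Rotation as R
def rays(f,uv):
    K=f["mtx"]; uv=np.atleast_2d(np.asarray(uv,float))
    n=cv2.undistortPoints(uv[:,None],K,np.array([f["k1"],0,0,0.])).reshape(-1,2)
    V=np.asarray(f["view"]); d=np.c_[n,np.ones(len(n))]@V[:3,:3]
    return -V[:3,:3].T@V[:3,3], d
def onplane(f,uv,z):
    o,d=rays(f,uv); return o+d*((z-o[2])/d[:,2])[:,None]
def tri(fs,uvs):
    A=np.zeros((3,3));b=np.zeros(3);L=[]
    for f,uv in zip(fs,uvs):
        o,d=rays(f,uv); d=d[0]/np.linalg.norm(d[0]); P=np.eye(3)-np.outer(d,d); A+=P;b+=P@o;L.append((o,P))
    x=np.linalg.solve(A,b); return x,[np.linalg.norm(P@(x-o)) for o,P in L]
def masks(f):
    h=cv2.cvtColor(f["frame"],cv2.COLOR_RGB2HSV)
    return {"yellow":cv2.inRange(h,(18,120,80),(34,255,255)),"blue":cv2.inRange(h,(100,110,60),(130,255,255))}
def blobs(m,amin=30):
    n,l,s,c=cv2.connectedComponentsWithStats(m)
    return [(s[i,4],c[i].round(1).tolist(),s[i,:4].tolist()) for i in range(1,n) if s[i,4]>=amin]
def quat(yaw):
    "tool pointing down, jaw axis (tool z) at angle yaw from world +x"
    x=np.array([0,0,-1.]); z=np.array([np.cos(yaw),np.sin(yaw),0]); return R.from_matrix(np.c_[x,np.cross(z,x),z]).as_quat()
E
python3 - <<'E'
from bench import env, kinematics, monitor, eyes, job
import pickle
from h import *
d=pickle.load(open("f0.pkl","rb"))
for n in d:
    for k,m in masks(d[n]).items(): print(n,k,blobs(m,12))
f=eyes.grab_frame("wrist"); s=monitor.sense()
T=np.eye(4);T[:3,:3]=R.from_quat(s["ee_rot"]).as_matrix();T[:3,3]=s["position"]
print("cam in tool",np.round(np.linalg.inv(T)@np.linalg.inv(f["view"]),3).tolist(),f["mtx"][0,0],f["k1"])
print("tool",T.round(3).tolist())
t=d["top"]
print("bar",onplane(t,[[261,229]],.037),"stage corners",onplane(t,[[254,194],[301,194],[301,258],[254,258]],.015).round(3).tolist())
for yaw in np.radians([-90,-60,-30,30,60,90,120]):
  print(np.degrees(yaw),kinematics.ik([0.42,0.07,0.2],quat(yaw)))
E
```

```text
top yellow [(np.int32(305), [143.0, 140.0], [103, 109, 58, 53]), (np.int32(437), [260.9, 228.5], [256, 203, 11, 52]), (np.int32(100), [318.8, 240.1], [314, 235, 11, 11])]
top blue [(np.int32(557), [189.6, 71.2], [147, 65, 82, 14]), (np.int32(154), [183.1, 85.1], [172, 80, 25, 12]), (np.int32(188), [465.4, 100.0], [453, 94, 27, 14]), (np.int32(13), [513.1, 101.3], [508, 100, 10, 5]), (np.int32(1868), [466.3, 128.7], [428, 102, 78, 49]), (np.int32(18), [513.2, 117.6], [513, 110, 3, 17]), (np.int32(13), [505.2, 130.7], [503, 128, 6, 7]), (np.int32(135), [286.9, 223.9], [280, 213, 15, 24]), (np.int32(31), [549.4, 265.6], [546, 258, 7, 15])]
scene yellow [(np.int32(2422), [290.9, 104.2], [262, 73, 56, 61]), (np.int32(436), [274.1, 187.7], [250, 175, 50, 26]), (np.int32(117), [296.2, 224.8], [290, 220, 13, 11])]
scene blue [(np.int32(29), [356.7, 100.5], [349, 95, 16, 11]), (np.int32(17), [347.5, 101.3], [346, 99, 5, 7]), (np.int32(61), [373.1, 113.3], [366, 107, 15, 12]), (np.int32(36), [296.5, 205.6], [286, 201, 21, 10]), (np.int32(3138), [558.1, 308.0], [488, 244, 152, 113]), (np.int32(
[... 664 characters left out ...]
9e+00]
-59.99999999999999 [-1.11504032e-01  1.23019464e-01  1.82193324e+00 -4.44089210e-16
  1.19663995e+00  9.35693519e-01]
-29.999999999999996 [-1.11504032e-01  1.23019464e-01  1.82193324e+00 -4.44089210e-16
  1.19663995e+00  4.12094744e-01]
29.999999999999996 [-1.11504032e-01  1.23019464e-01  1.82193324e+00 -4.44089210e-16
  1.19663995e+00 -6.35102808e-01]
59.99999999999999 [-1.11504032e-01  1.23019464e-01  1.82193324e+00 -4.44089210e-16
  1.19663995e+00 -1.15870158e+00]
90.0 [-1.11504032e-01  1.23019464e-01  1.82193324e+00 -4.44089210e-16
  1.19663995e+00 -1.68230036e+00]
119.99999999999999 [-1.11504032e-01  1.23019464e-01  1.82193324e+00 -4.44089210e-16
  1.19663995e+00 -2.20589913e+00]
```

```bash
python3 - <<'E'
from bench import env, kinematics, monitor, eyes, job
import pickle
from h import *
d={}
for n,p in {"A":[0.53,0.04,0.15],"B":[0.60,-0.03,0.15]}.items():
    env.reach(p,quat(np.pi/2)); env.hold(0.2)
    d[n]=f=eyes.grab_frame("wrist")
    cv2.imwrite(f"pics/w{n}.png",f["frame"][:,:,::-1])
    for k,m in masks(f).items(): print(n,k,blobs(m,100))
pickle.dump(d,open("f1.pkl","wb"))
s=monitor.sense();print(s["clock"],s["position"],s["contact_force"])
E
```

```text
A yellow [(np.int32(2858), [328.5, 208.5], [312, 143, 33, 138]), (np.int32(726), [159.3, 190.1], [144, 176, 32, 29])]
A blue [(np.int32(941), [259.8, 223.1], [236, 196, 47, 59])]
B yellow [(np.int32(3603), [405.6, 136.6], [392, 58, 29, 159]), (np.int32(933), [228.2, 110.7], [212, 93, 34, 36])]
B blue [(np.int32(1135), [328.6, 154.9], [306, 123, 46, 66]), (np.int32(154), [13.3, 154.8], [6, 148, 18, 14])]
3.5167 [ 0.59965616 -0.02921849  0.15029558] [-0.21203162 -0.99177618  1.01915316]
```

View pics/wA.png

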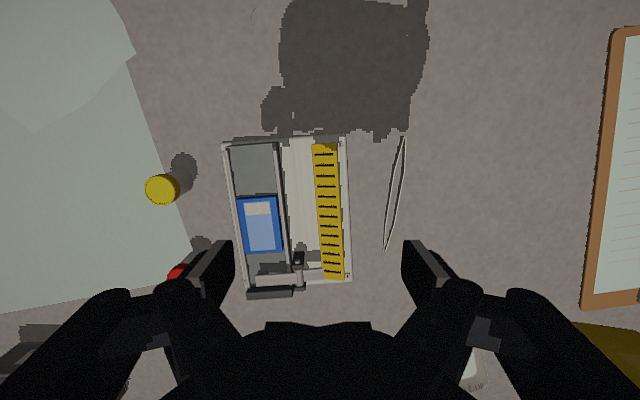

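View pics/wB.png

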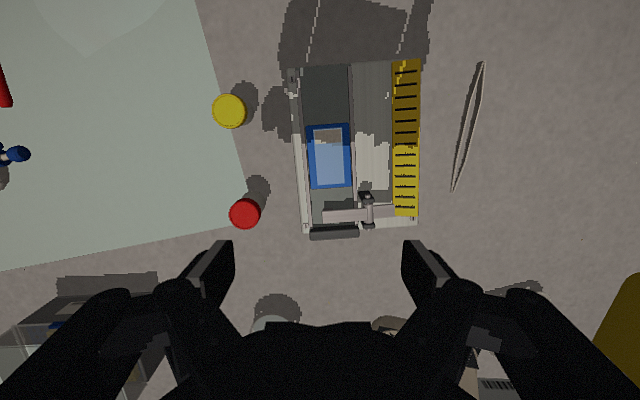

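Wrist A: the bar runs (325,143)–(335,280), the carrier is (236–283, 196–255), and the clip foot and end stop are near (270,290). Wrist B: the bar is (392–421, 58–217), the carrier (306–352, 123–189), the foot at (345,215) and the stop at (335,235). The pots are to the left and the forceps are right of the bar, all clear of the stage. Next I'll compute the stage frame from both views.

```bash
cat >> h.py <<'E'
def rect(f,k,amin=600):
    m=cv2.morphologyEx(masks(f)[k],cv2.MORPH_CLOSE,np.ones((9,9)))
    cs=[c for c in cv2.findContours(m,cv2.RETR_EXTERNAL,cv2.CHAIN_APPROX_NONE)[0] if cv2.contourArea(c)>amin]
    c=min(cs,key=lambda c:abs(c[:,0].mean(0)-[330,190]).sum()) if k=="blue" else max(cs,key=cv2.contourArea)
    q=cv2.approxPolyDP(cv2.convexHull(c),0.03*cv2.arcLength(c,True),True)[:,0].astype(float)
    if len(q)!=4: q=cv2.boxPoints(cv2.minAreaRect(c)).astype(float)
    i=np.argsort(q[:,1]); t=q[i[:2]];b=q[i[2:]]
    return np.array([*t[np.argsort(t[:,0])],*b[np.argsort(b[:,0])]])  # rearR, rearL(+y), frontR, frontL
E
python3 - <<'E'
import pickle
from h import *
d=pickle.load(open("f1.pkl","rb")); A,B=d["A"],d["B"]
for k,z in(("yellow",.037),("blue",.030)):
    qa,qb=rect(A,k),rect(B,k)
    print(k,qa.tolist(),qb.tolist())
    P=[tri([A,B],[a,b]) for a,b in zip(qa,qb)]
    for p,r in P: print("  tri",p.round(4),np.round(r,4))
    X=np.array([p for p,_ in P]); c=X.mean(0); ax=X[2:].mean(0)-X[:2].mean(0)
    print("  centre",c.round(4),"len",np.linalg.norm(ax).round(4),"yaw",np.degrees(np.arctan2(ax[1],ax[0])).round(2))
    for n,f,q in(("A",A,qa),("B",B,qb)):
        X=onplane(f,q,z);ax=X[2:].mean(0)-X[:2].mean(0);print("  plane",n,X.mean(0).round(4),np.linalg.norm(ax).round(4),"w",np.linalg.norm(X[1]-X[0]).round(4),"yaw",np.degrees(np.arctan2(ax[1],ax[0])).round(2))
big=lambda f,x,y,w,h:cv2.resize(f["frame"][y:y+h,x:x+w,::-1],None,fx=3.8,fy=3.8,interpolation=cv2.INTER_CUBIC)
cv2.imwrite("pics/Bz.png",np.hstack([big(B,282,50,105,157)[:, :],big(B,282,110,105,157)]) if 0 else big(B,275,45,205,157)[:600])
cv2.imwrite("pics/Bz.png",cv2.resize(B["frame"][50:250,270:440,::-1],None,fx=3,fy=3,interpolation=cv2.INTER_CUBIC))
E
```

```text
yellow [[316.0, 143.0], [336.0, 146.0], [321.0, 263.0], [343.0, 280.0]] [[392.0, 62.0], [419.0, 58.0], [395.0, 215.0], [417.0, 216.0]]
  tri [0.4849 0.0358 0.0221] [0.001 0.001]
  tri [0.4855 0.0532 0.042 ] [0.0014 0.0014]
  tri [0.6237 0.0456 0.0147] [0.0073 0.0073]
  tri [0.622  0.0639 0.04  ] [0.0002 0.0002]
  centre [0.554  0.0497 0.0297] len 0.1381 yaw 4.26
  plane A [0.5498 0.0492 0.037 ] 0.1284 w 0.0182 yaw 3.17
  plane B [0.554  0.0486 0.037 ] 0.138 w 0.0226 yaw 4.97
blue [[236.0, 199.0], [275.0, 196.0], [245.0, 254.0], [282.0, 251.0]] [[306.0, 126.0], [348.0, 123.0], [311.0, 188.0], [351.0, 185.0]]
  tri [ 0.5391 -0.0415  0.029 ] [0.0003 0.0003]
  tri [ 0.5363 -0.0033  0.0282] [0.0004 0.0004]
  tri [ 0.5973 -0.0369  0.0304] [0.0002 0.0002]
  tri [0.5943 0.0014 0.0299] [0. 0.]
  centre [ 0.5667 -0.02    0.0294] len 0.0583 yaw 4.57
  plane A [ 0.5665 -0.02    0.03  ] 0.059 w 0.0382 yaw 4.47
  plane B [ 0.5668 -0.02    0.03  ] 0.058 w 0.0381 yaw 4.34
```

View pics/Bz.png

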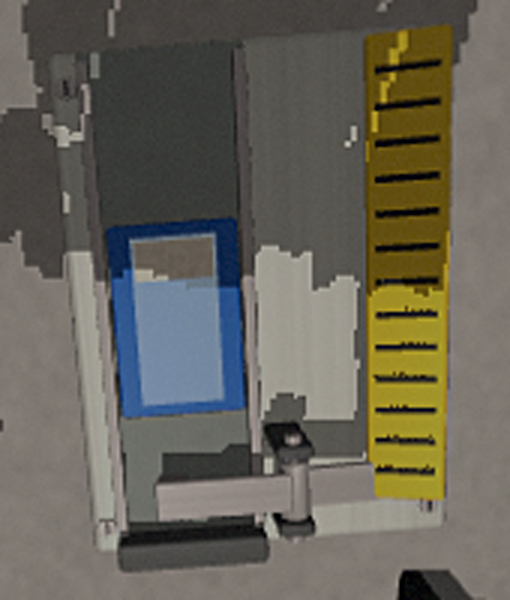

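Carrier centre is (0.5667, −0.020), with its top measured at z ≈ 0.029–0.030. Stage yaw is about 4.4° and the origin about (0.569, −0.019), so the carrier sits at stage x ≈ −2.7. The gripper only opens fully, to 85 mm, so I'll yaw the jaws about 35° to the stage y axis. That puts one tip on the bar and the other behind the carrier's rear edge. First I'll hover and check the tip geometry.

```bash
cat >> h.py <<'E'
PSI=np.radians(4.4); O=np.array([0.5693,-0.0190]); TH=np.radians(35)
Rs=np.array([[np.cos(PSI),-np.sin(PSI)],[np.sin(PSI),np.cos(PSI)]])
S2W=lambda p:O+Rs@np.asarray(p,float)
W2S=lambda p:Rs.T@(np.asarray(p,float)[:2]-O)
Q=quat(np.pi/2-TH+PSI)
j=np.array([np.sin(TH),np.cos(TH)]); w=np.array([np.cos(TH),-np.sin(TH)])
PUSH=-.0425*j+.011*w          # pushing corner from the TCP, stage axes
def tcp(x,z,y=-.002): return [*S2W(np.array([x,y])-PUSH),z]   # pushing corner at stage x,y
def proj(f,P):
    V=np.asarray(f["view"]);rv,_=cv2.Rodrigues(V[:3,:3])
    return cv2.projectPoints(np.asarray(P,float),rv,V[:3,3],f["mtx"],np.array([f["k1"],0,0,0.]))[0][:,0]
E
python3 - <<'E'
from bench import env, kinematics, monitor, eyes, job
import pickle
from h import *
d=pickle.load(open("f1.pkl","rb"))
B=d["B"]
for n,uv,z in(("floor rear",[326,66],.022),("stop foot",[335,228],.022),("base +y front",[417,225],.008),("rail in -",[302,90],.027),("rail in +",[348,90],.027)):
    print(n,W2S(onplane(B,[uv],z)[0]).round(4))
env.reach(tcp(-.041,.075),Q); env.hold(.2)
f=eyes.grab_frame("wrist"); g=f["frame"][:,:,::-1].copy()
s=monitor.sense(); T=R.from_quat(s["ee_rot"]).as_matrix()
for sg in(1,-1):
    c=[s["position"]+T@[-.013,yy,sg*zz] for zz,yy in((.0425,-.011),(.0425,.011),(.057,.011),(.057,-.011))]
    cv2.polylines(g,[proj(f,c).round().astype(int)],True,(0,0,255),1)
# stage features
for P in ([[-.08,.057],[.06,.057],[.06,.081],[-.08,.081]],[[-.0327,-.0212],[-.0327,.0212],[.0273,.0212],[.0273,-.0212]]):
    z=.037 if P[0][1]>.05 else .03
    cv2.polylines(g,[proj(f,[[*S2W(p),z] for p in P]).round().astype(int)],True,(0,255,0),1)
cv2.imwrite("pics/hover.png",g); print(s["clock"],s["position"],s["contact_force"],W2S(s["position"]))
E
```

```text
floor rear [-0.0817  0.002 ]
stop foot [0.0728 0.0007]
base +y front [0.0819 0.0901]
rail in - [-0.0629 -0.0208]
rail in + [-0.0598  0.0199]
4.3917 [0.54143904 0.01759624 0.07556349] [ 0.35689653  1.02078591 -0.87453904] [-0.02497122  0.03862585]
```

View pics/hover.png

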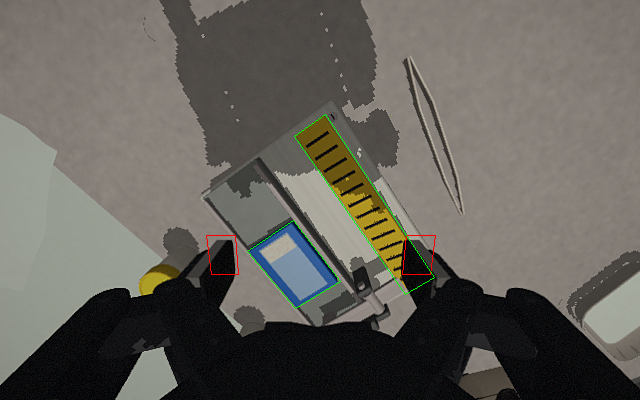

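The projected stage (green) matches the picture. The tips (inner faces at px 233 and 403, row 240) are close to prediction and look thin. Bar and track tips are both placed correctly. Next is a stepwise descent with force logging.

```bash
python3 - <<'E'
from bench import env, kinematics, monitor, eyes, job
from h import *
env.movel(tcp(-.041,.034),.1); env.hold(.2)
f0=monitor.sense()["contact_force"]
for z in(.028,.024,.020,.017,.0145,.0125):
    hit=env.movel(tcp(-.041,z),.03,guard=12); env.hold(.1)
    s=monitor.sense(); print(z,hit,s["position"].round(4),(s["contact_force"]-f0).round(2))
    if hit: break
f=eyes.grab_frame("scene"); t=eyes.grab_frame("wrist")
cv2.imwrite("pics/press.png",np.hstack([cv2.resize(f["frame"][130:270,200:380],(514,400),interpolation=cv2.INTER_CUBIC),t["frame"][100:400,180:460][:, :]if 0 else cv2.resize(t["frame"][100:340,200:440],(286,400))])[:,:,::-1])
print(s["clock"])
E
```

```text
0.028 False [0.5407 0.0181 0.028 ] [-0.65  0.08 -0.49]
0.024 False [0.5409 0.0182 0.0241] [-0.77  0.97  1.79]
0.02 False [0.5409 0.0181 0.0201] [1.13 2.17 2.57]
0.017 False [0.5409 0.018  0.0171] [1.45 1.57 3.18]
0.0145 False [0.5409 0.0179 0.0146] [ 1.08 -0.43  3.84]
0.0125 False [0.541  0.0177 0.0128] [ 1.46 -1.9   3.88]
7.4167
```

View pics/press.png

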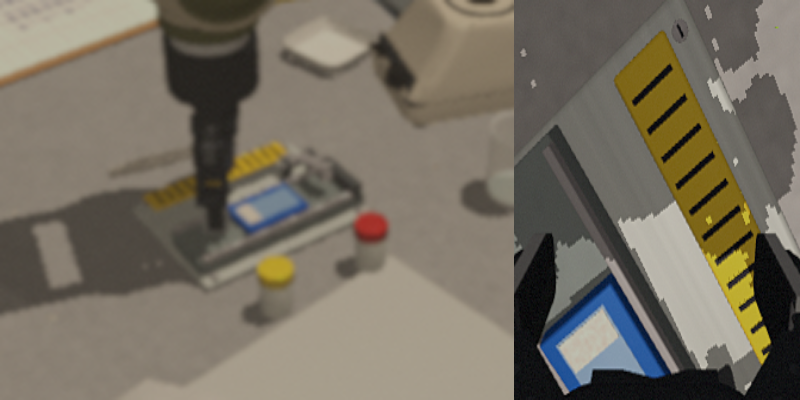

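The bar is down about 13.5 mm (contact began at TCP z ≈ 0.026, giving about 0.34 rad) at roughly 4–5 N with no floor contact. The scene view shows the other tip behind the carrier and the pots untouched. Now the push.

```bash
python3 - <<'E'
from bench import env, kinematics, monitor, eyes, job
from h import *
f0=monitor.sense()["contact_force"]
for x in(-.037,-.025,-.010,.000,.005,.017):
    hit=env.movel(tcp(x,.0125),.03,guard=8)
    s=monitor.sense(); F=s["contact_force"]; print(x,hit,"push corner",(W2S(s["position"])+PUSH).round(4),s["position"][2].round(4),"F stage",(Rs.T@F[:2]).round(2),F[2].round(2))
    if hit: break
env.hold(.2); s=monitor.sense(); print((Rs.T@s["contact_force"][:2]).round(2),s["contact_force"][2].round(2),s["clock"],W2S(s["position"])+PUSH)
t=eyes.grab_frame("wrist"); f=eyes.grab_frame("scene")
q=rect(t,"blue",300);X=onplane(t,q,.030);print("carrier px",q.tolist(),[W2S(p).round(4).tolist() for p in X])
cv2.imwrite("pics/home.png",np.hstack([cv2.resize(f["frame"][150:250,240:360],(480,400),interpolation=cv2.INTER_CUBIC),cv2.resize(t["frame"][140:340,200:360],(320,400))])[:,:,::-1])
E
```

```text
-0.037 False push corner [-0.0377 -0.002 ] 0.0123 F stage [-1.19 -1.42] 5.53
-0.025 False push corner [-0.0259 -0.0018] 0.0122 F stage [-2.74  0.22] 5.26
-0.01 False push corner [-0.011  -0.0018] 0.0121 F stage [-2.78 -0.37] 5.2
0.0 False push corner [-0.0009 -0.0018] 0.0122 F stage [-2.51  0.08] 4.84
0.005 False push corner [ 0.0041 -0.0018] 0.0121 F stage [-1.67 -0.69] 4.59
0.017 True push corner [ 0.0117 -0.0016] 0.012 F stage [-1.79 -0.22] 6.12
[-3.23  1.12] 6.03 10.35 [ 0.01166589 -0.00160608]
carrier px [[248.7938232421875, 241.46392822265625], [336.01031494140625, 280.226806640625], [228.25775146484375, 287.67010498046875], [315.4742431640625, 326.4329833984375]] [[-0.0009, 0.017], [0.0407, 0.0396], [0.013, -0.0076], [0.0574, 0.0152]]
```

View pics/home.png

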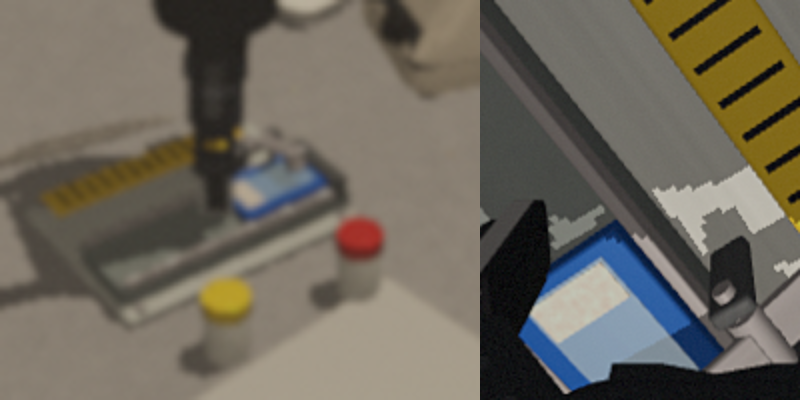

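```bash
python3 - <<'E'
from bench import env, kinematics, monitor, eyes, job
from h import *
t=eyes.grab_frame("wrist")
print("rear-left corner",W2S(onplane(t,[[270,251.5]],.030)[0]).round(4))
for x in(.0135,.0155,.018):
    hit=env.movel(tcp(x,.0125),.01,guard=15); 
    s=monitor.sense(); F=s["contact_force"]; print(x,hit,(W2S(s["position"])+PUSH).round(4),s["position"][2].round(4),(Rs.T@F[:2]).round(2),F[2].round(2))
    if hit or (Rs.T@F[:2])[0]<-11: break
t=eyes.grab_frame("wrist"); f=eyes.grab_frame("scene"); 
m=cv2.morphologyEx(masks(t)["blue"],cv2.MORPH_OPEN,np.ones((3,3))); ys,xs=np.nonzero(m[200:340,200:380]); i=ys.argmin(); u=[xs[i]+200,ys[i]+200]
print("corner now",u,W2S(onplane(t,[u],.030)[0]).round(4),s["clock"])
E
```

```text
rear-left corner [0.0092 0.0221]
0.0135 False [ 0.0117 -0.0016] 0.012 [-6.67  1.57] 6.72
0.0155 False [ 0.0119 -0.0015] 0.0116 [-13.83  -0.09] 12.36
corner now [np.int64(266), np.int64(250)] [0.0077 0.0212] 11.1167
```

It's a firm stop: the push force went from 3 to 14 N with no motion, and the rear edge is at about stage x = +9–10, the home position. Now I'll back off a few mm with the bar still down, lift straight up, and check.

```bash
python3 - <<'E'
from bench import env, kinematics, monitor, eyes, job
from h import *
env.movel(tcp(.007,.0125),.02); s=monitor.sense(); print((W2S(s["position"])+PUSH).round(4),s["position"][2])
env.movel(tcp(.007,.034),.04); env.movel(tcp(.007,.12),.12)
env.reach([.55,-.02,.16],quat(np.pi/2)); env.hold(.2)
t=eyes.grab_frame("wrist"); s=monitor.sense()
q=rect(t,"blue",300);X=onplane(t,q,.030);print("carrier",q.tolist(),[W2S(p).round(4).tolist() for p in X])
print(s["clock"],s["contact_force"].round(2))
x,y,w_,h_=cv2.boundingRect(q.astype(np.float32)); cv2.imwrite("pics/end.png",cv2.resize(t["frame"][90:300,190:450],(742,600),interpolation=cv2.INTER_CUBIC)[:,:,::-1])
E
```

```text
[ 0.0072 -0.002 ] 0.012643105897008941
carrier [[301.0, 217.0], [338.0, 214.0], [307.0, 268.0], [341.0, 251.0]] [[0.0096, -0.0199], [0.0093, 0.0181], [0.0684, -0.0189], [0.0511, 0.0189]]
14.2333 [0.27 0.41 0.76]
```

View pics/end.png

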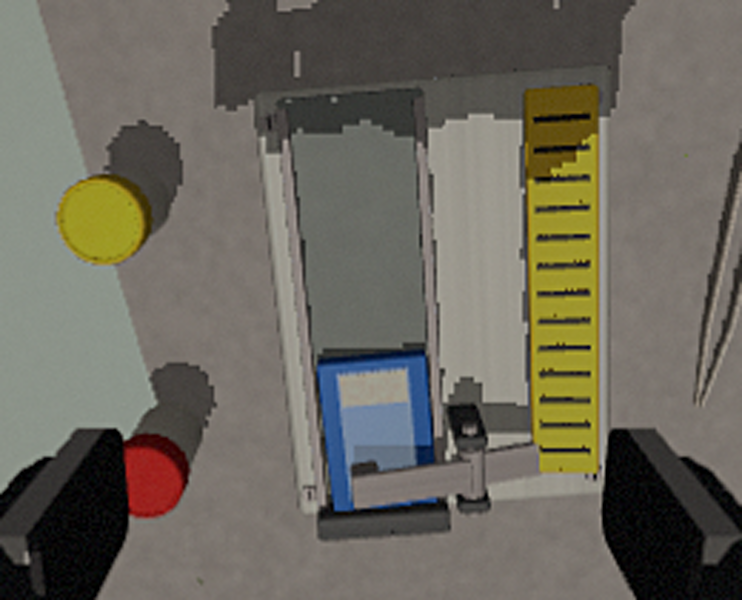

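The carrier sits flat against the stop: rear edge at stage x ≈ 9.5 mm, front at about 69, no gap visible. The clip foot rests on it, the pots and forceps haven't moved, and the hand is clear.

```bash
python3 - <<'E'
from bench import env, kinematics, monitor, eyes, job
job.hand_in(); print(monitor.sense()["clock"])
E
```

```text
the job is handed in; nothing more can be done
the job is handed in; nothing more can be done
```

The carrier is fully home against the end stop, the clip is closed on it, and I have handed the job in. The last clock reading before handing in was 14.2 s.

- **Method:** I kept the gripper open and turned the jaws 35° to the stage. One tip held the yellow bar down about 13.5 mm (roughly 0.34 rad by geometry). The other pushed the carrier's rear edge about 2 mm from its middle. I then backed off about 4 mm with the bar still down, and lifted straight up.
- **Contact with the stop:** The push force rose from 3 to 14 N with no further movement. The downward force also rose to about 12 N in that last push; every reading stayed far below the 120 N limit.
- **Final picture:** The rear edge is at stage x ≈ 9.5 mm (10 expected), and the front edge shows no visible gap at the stop. The clip foot rests on the carrier. The pots and forceps show no sign of being moved, and the hand is clear.
- **Small disagreements:** The rear edge measured 7.7 to 9.6 mm across views, within the camera's 2 mm tolerance. The fitted outline is unreliable at the front-left corner because the clip arm hides it. I could not read the clip angle directly.

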